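# Hold the controller's recessed reset button down

### The arm

A 6-joint arm with a two-finger parallel gripper is mounted at the origin on a cart in front of the work surface, level with it; the furniture and walls round the work are solid. World frame = base frame: x ahead of the robot, y to its left, z up, the work surface at z = 0. Lengths are in m, angles in rad, forces in N, time in s.
With the tool pointing down it reaches from about 0.375 to 0.9 m from the base axis. Payload 3.1 kg.
Tool frame: the origin (TCP) lies between the finger pads; the fingertips stand 17 mm ahead of it and the grasp point (between the pads) lies 2 mm behind it (robot.nose_length is the distance from the TCP to the fingertips, in m); z points along the fingers, y is the line along which they close (so a half turn about z gives the same grasp; the last joint's range is limited). The gripper opens to 87 mm and grips with 3 to 60 N. Pads are 19 mm wide; open, the fingers measure 117 mm over their backs; the gripper's body (75 mm by 190 mm) begins 51 mm behind the grasp point.
Start: joints at [1.123, 0.527, 1.433, -0, 1.181, -0.178], TCP at [0.166, 0.603, 0.209] pointing down, gripper open.
Joint ranges: [-3.08, 3.08], [-0.75, 2.2], [0.22, 2.44], [-1.43, 4.57], [0, 2.65], [-2.85, 2.85]. Speed limits (rad/s): [2.79, 2.79, 3.14, 3.14, 3.14, 3.14].

### API

Orientations are given as a unit quaternion [x, y, z, w].
In Python, from rig import robot, cams gives the robot as it stands.
- The arm moves only by the shell command python3 -m pendant 'ROWS' [FORCE]. ROWS is JSON, a list of rows, each an object with "jaw": the opening, from 0 (shut) to 1 (fully open); "linear": the shift along the tool's x, y, z in cm, a list of three; "twist": the turn about the tool's z in degrees. A call has 1 to 12 rows; each row shifts and turns the commanded pose from where the row before left it, along the tool's axes as they then stand; what a row does not reach is not made up. A row lasts 1/12 s, in which the tool goes at most 41.7 mm and 7.16 degrees, less where a joint would pass 70% of its speed; a pose out of reach is approached as far as the arm can. A call is refused whole if a number of a shift passes 4.17 or a number of a turn 7.16, either way. A call with a gripper value outside its range is refused whole. The fingers move at their own pace and stop on an object; FORCE is the grip in N (left out, the last holds). Time passes only in rows, so rows that do not move let the fingers close. It gives the time, the measured TCP pose, the force, the opening and the grip force at its end, in the units of the state.
- robot.get_obs(): the state, without advancing time (a new reading comes with each control period).
- cams.camera(name): name is "side" or "top"; returns a dict with "color" (480x640x3 uint8, blue, green, red), "depth" (480x640 float32, m along the optical axis (not along the pixel's ray), 0 where there is no reading), "fov_y" (degrees; the focal length in pixels is half the picture's height over the tangent of half this angle, whatever the lens; pixels are square), "cx", "cy" (the principal point, pixels), "view" (4x4, takes a point from world to camera coordinates). Camera axes: x right, y down, z forward; pixel columns grow to the right and rows downward; lengths in m; the calibration is good to about 2 mm. A picture is of the moment at which its call begins.
- robot.hand_in(): hands the job in; it is judged then, once.
The state is a dict: "time": time; "q": joint angles; "joint_velocities": joint speeds; "joint_torque": joint torques, N m; "position": TCP position; "tool_rot": TCP orientation; "ft_force": force on the tool from outside, world axes, zero at the start; "moment": the same for the moment, N m; "grip_width": finger opening in m; "grip_force": force on a finger pad.
Only numpy, scipy, OpenCV 4.12 (cv2) and the standard library are available. Lean on these libraries where they do the work, as an engineer would, in place of code of your own. Each camera call takes 0.05 s, during which the arm holds its last target. There are 200 camera calls.

### The job

The blue controller box on the bench has to be reset: first lift the roller bearing off its top, where it covers the reset aperture, and set it down flat on the table, not touching the box and without dropping it. Then draw the orange-handled reset pin out of its stand, pass its tip down through the aperture and press the recessed red button fully down without forcing it. Finish like that: still gripping the pin and holding the button down with it. Leave the marker, the tape roll and the loose thin ring where they are.

Things in the scene. Friction and masses are not known exactly. Their poses are not given: they have to be found in the camera images.
- controller: blue controller box fixed to the table, 130 x 110 x 60 mm (x, y, z), black panel on its -x side; origin at the centre of its underside, z up; it stands at a different place and yaw each time
- aperture (a point): centre of the mouth of the round 18 mm aperture in the box's flat top (60 mm above the table), framed by a yellow square outline that is 35 mm wide; a straight vertical well of 18 mm diameter leads down from it to the red button; z up
- button_top (a point): centre of the flat top of the red round button, 15 mm in diameter, 22 mm below the aperture's mouth when not pressed, concentric with it
- reset_button (a joint): travel of the red button, m: 0 = up, 0.006 = fully down; a spring pushes it back up: 1.2 N at the start of travel, 4.8 N fully down, then a hard stop
- blocking_bearing: the taper roller bearing lying flat on the controller's top, over the aperture; steel, 50 mm in diameter (about 48 mm solid), 18 mm high, 0.12 kg; treat it as solid: its bore cannot be passed; origin at the centre of its underside, z up. Free table to set it down on: around x 0.42, y 0.20, left of the box
- pin_stand: fixed aluminium block 56 x 56 x 50 mm on a black rubber foot 72 x 72 x 6 mm, with a 12 mm vertical hole through its middle in which the reset pin hangs; origin at the centre of its underside, z up
- reset_pin: the reset pin, upright in the stand, 115 mm long, round, 0.06 kg; origin at its lower tip (round-ended), z along the pin to its top. From the tip: steel rod 8 mm in diameter up to 45 mm, dark collar 24 mm in diameter from 45 to 51 mm (rests on the stand's top), orange handle 16 mm in diameter from 51 to 115 mm. Grip the handle and lift straight up by 50 mm or more to clear the stand
- marker: bystander: black and red marker pen lying on the table, 132 mm long along its y, 16 mm thick; origin at its middle, on the underside
- tape_roll: bystander: brown roll of packing tape lying flat, 93 mm in diameter, 24 mm high; origin at the centre of its underside
- loose_ring: bystander: thin steel ring lying flat on the table, 48 mm in diameter, 12 mm high; origin at the centre of its underside

How it is judged:
By the outcome, as a careful person would: the job done as asked, in the order asked, and still so for the second after the job is handed in, while the arm keeps its last pose, push and grip.
It also fails if it takes over 54 s, if anything falls off the work surface, if the arm or the gripper's body presses on something with over 40 N, if the wrist force passes 120 N, or if a joint passes its speed limit or range.

## Working session

There is one attempt and no reset: what is moved stays moved. The work goes in short steps, Python scripts to look and compute and a shell command to move; the robot and the scene stay as the last step left them, time stands still between calls to the robot, and variables do not carry over. Pictures are saved under pics/ and viewed, at most 12 in all, crops included, and the job is handed in when it is done.

```bash
mkdir -p pics
cat > h.py <<'E'
import numpy as np, cv2
from rig import robot, cams
def grab(n,f):
    c=cams.camera(n); cv2.imwrite(f'pics/{f}.png',c['color']); np.savez(f'pics/{f}.npz',**c); return c
def ld(f): return np.load(f'pics/{f}.npz')
def px(c,u,v,z=None):
    """pixel to world by depth or on plane z"""
    f=240/np.tan(np.radians(float(c['fov_y']))/2); V=np.linalg.inv(c['view'])
    r=np.array([(u-c['cx'])/f,(v-c['cy'])/f,1])
    R=V[:3,:3]@r; o=V[:3,3]
    t=float(c['depth'][int(round(v)),int(round(u))]) if z is None else (z-o[2])/R[2]
    return o+t*R
def proj(c,p):
    f=240/np.tan(np.radians(float(c['fov_y']))/2); q=c['view']@np.r_[p,1]
    return q[0]/q[2]*f+c['cx'],q[1]/q[2]*f+c['cy']
E
python3 - <<'E'
from h import *
for n in ('top','side'):
    c=grab(n,n+'0'); print(n,c['fov_y'],c['cx'],c['cy'],np.linalg.inv(c['view']).round(3).tolist())
print({k:np.round(v,3).tolist() for k,v in robot.get_obs().items()})
E
```

```text
top 45.04579512641474 319.1396801979413 233.1393608662877 [[0.027, -0.991, 0.131, 0.374], [-0.999, -0.029, -0.015, -0.159], [0.019, -0.131, -0.991, 1.012], [0.0, 0.0, 0.0, 1.0]]
side 46.883032464739415 325.15690653132145 238.17258641305676 [[-0.996, -0.063, 0.065, 0.451], [-0.087, 0.477, -0.874, 0.624], [0.024, -0.876, -0.481, 0.515], [0.0, 0.0, 0.0, 1.0]]
{'time': 0.1, 'q': [1.124, 0.528, 1.434, -0.0, 1.181, -0.178], 'joint_velocities': [-0.001, -0.002, -0.004, 0.001, -0.001, 0.002], 'joint_torque': [-0.0, -44.098, -17.715, 0.063, 0.053, -0.0], 'position': [0.166, 0.602, 0.208], 'tool_rot': [0.134, 0.991, -0.001, -0.0], 'ft_force': [0.82, -0.406, 0.3], 'moment': [0.024, -0.048, 0.013], 'grip_force': 0.0, 'grip_width': 0.087}
```

View pics/top0.png

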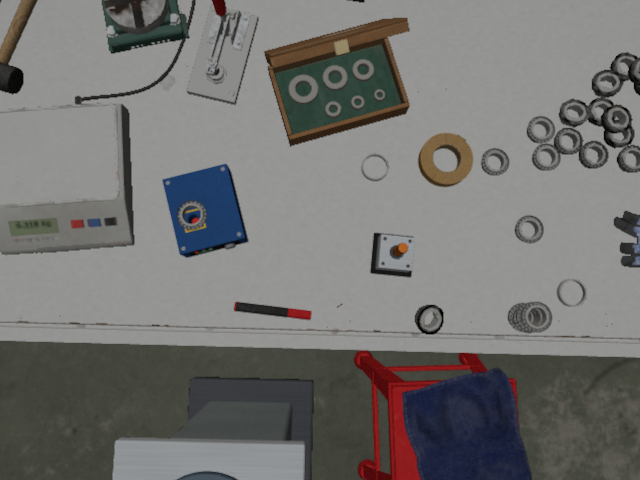

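View pics/side0.png

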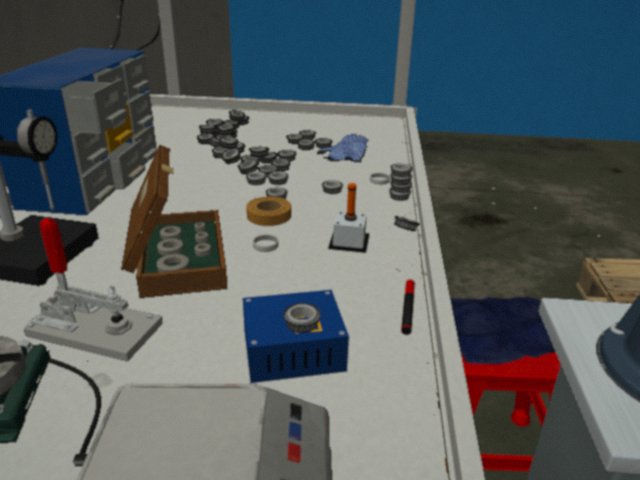

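Top view (up = +x, left = +y): box around (205,210), bearing at (192,216), pin and stand at (400,250), marker (272,310), tape (446,160), and ring (375,167). The side view shows the box at (295,330), bearing (302,316) and pin (351,200). Next I'll enlarge both.

Run:
```python
from h import *
t=ld('top0');s=ld('side0')
def crop(c,x,y,w,h): return cv2.resize(c['color'][y:y+h,x:x+w],None,fx=400/w,fy=300/h,interpolation=cv2.INTER_CUBIC)
a=np.hstack([crop(t,145,150,120,120*3//4),crop(t,350,210,120,90)])
b=np.hstack([crop(s,230,280,132,99),crop(s,300,170,120,90)])
# side crops
cv2.imwrite('pics/crop0.png',np.vstack([a,b]))
for n,c,p in (('bear',t,(192,216)),('box NEfar',t,(225,180)),('handle',t,(402,247)),('stand',t,(385,265)),('ring',t,(375,155)),('scale',t,(120,230)),('sbear',s,(302,306)),('shandle',s,(351,200))): print(n,px(c,*p).round(4))
```

```text
bear [0.5239 0.0398 0.0523]
box NEfar [ 0.5853 -0.0134  0.0601]
handle [ 0.4741 -0.3014  0.1219]
stand [ 0.4512 -0.2848  0.0498]
ring [ 0.65   -0.2698  0.0102]
scale [0.4992 0.164  0.0333]
sbear [0.5241 0.0213 0.0776]
shandle [ 0.4738 -0.2989  0.0902]
```

View pics/crop0.png

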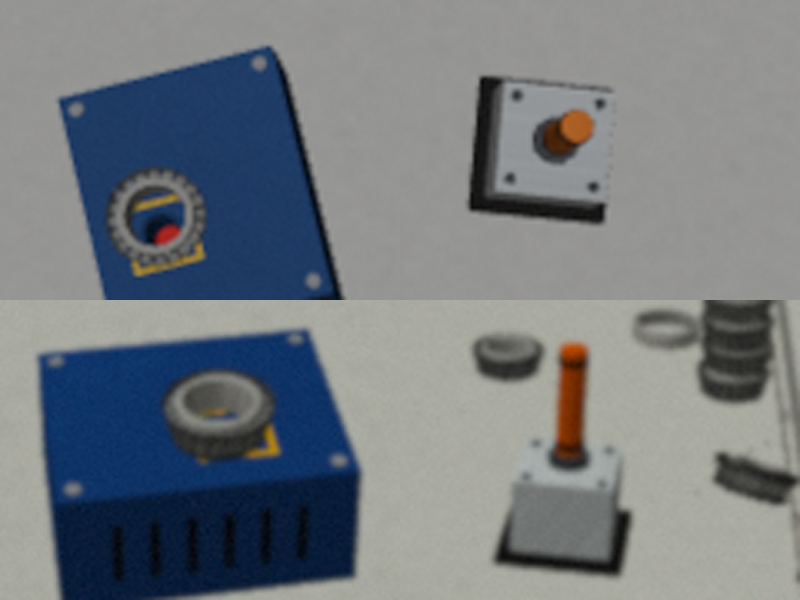

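```bash
cat >> h.py <<'E'
def cloud(c):
    f=240/np.tan(np.radians(float(c['fov_y']))/2); V=np.linalg.inv(c['view']); d=c['depth']
    v,u=np.mgrid[:480,:640]
    P=np.stack([(u-c['cx'])/f*d,(v-c['cy'])/f*d,d],-1)
    return P@V[:3,:3].T+V[:3,3]
def mv(tgt,yaw=None):
    """report needed tool-frame shift (cm) from the measured pose to TCP tgt"""
    from scipy.spatial.transform import Rotation as R
    o=robot.get_obs(); r=R.from_quat(o['tool_rot']); M=r.as_matrix()
    print('tool x,y axes',M[:,0].round(3),M[:,1].round(3)); print('shift cm',(r.inv().apply(np.array(tgt)-o['position'])*100).round(2))
E
python3 - <<'E'
from h import *
for n in ('top','side'):
    c=ld(n+'0');P=cloud(c);I=c['color'].astype(int);D=c['depth']>0
    X,Y,Z=P[...,0],P[...,1],P[...,2]
    def rep(name,m,rect=1):
        q=P[m&D]; 
        if len(q)<5: print(name,len(q));return
        print(n,name,len(q),'z',np.percentile(q[:,2],[5,50,95]).round(4))
        (cx,cy),r=cv2.minEnclosingCircle(q[:,:2].astype(np.float32)); print('  circ',round(cx,4),round(cy,4),round(r,4),'rect',np.round(cv2.minAreaRect(q[:,:2].astype(np.float32)),4) if 0 else cv2.minAreaRect(q[:,:2].astype(np.float32)))
    near=(abs(X-.55)<.12)&(abs(Y)<.12)
    rep('boxtop',near&(abs(Z-.06)<.006)&(I[...,0]>1.6*I[...,2]))
    rep('bearing',near&(Z>.073)&(Z<.09))
    w=(abs(X-.47)<.07)&(abs(Y+.3)<.07)
    rep('standtop',w&(abs(Z-.05)<.006)); rep('pin',w&(Z>.09)&(I[...,2]>2*I[...,0])); rep('pintop',w&(Z>.115))
    rep('scale',(Y>.11)&(Y<.4)&(X>.35)&(X<.75)&(Z>.015))
c=ld('top0')
# yellow outline pixels
I=c['color'].astype(int); m=(I[...,2]>150)&(I[...,1]>110)&(I[...,0]<90); m[:,:170]=0;m[:,230:]=0;m[:190]=0;m[245:]=0
v,u=np.nonzero(m); q=np.array([px(c,a,b,.06)[:2] for a,b in zip(u,v)],np.float32); print('yellow',len(q),cv2.minAreaRect(q))
for p in [(163,179.4),(226,164.1),(133,245),(5,252)]: print(p,px(c,*p,.06).round(4),px(c,*p,0.03).round(4))
for p in [(235,305),(310,317),(420,160),(361,167)]: print(p,px(c,*p,0.01).round(4))
E
```

```text
top boxtop 4390 z [0.0574 0.0604 0.0631]
  circ 0.5356 0.019 0.0838 rect ((0.5359897017478943, 0.020109690725803375), (0.13126926124095917, 0.11050725728273392), 16.04918098449707)
top bearing 387 z [0.0735 0.077  0.0812]
  circ 0.5223 0.0356 0.025 rect ((0.5228901505470276, 0.03584287688136101), (0.04849637672305107, 0.047792937606573105), 1.7906527519226074)
top standtop 930 z [0.0479 0.0506 0.0536]
  circ 0.473 -0.3034 0.0389 rect ((0.4730367958545685, -0.3035450577735901), (0.056533582508563995, 0.056395746767520905), 85.71405029296875)
top pin 99 z [0.0954 0.1204 0.1236]
  circ 0.4729 -0.3024 0.0079 rect ((0.4728666841983795, -0.3018271028995514), (0.013491746038198471, 0.014248667284846306), 53.242977142333984)
top pintop 89 z [0.1162 0.1209 0.1237]
  circ 0.4722 -0.3035 0.008 rect ((0.4728359878063202, -0.3032514452934265), (0.01544212456792593, 0.014941176399588585), 15.813166618347168)
top scale 19379 z [0.0259 0.0622 0.0666]
  circ 0.6089 0.2707 0.1818 rect ((0.6105870008468628, 0.26837730407714844), (0.29839393496513367, 0.2246052771806717), 5.233137130737305)
side boxtop 
[... 881 characters left out ...]
66.20084381103516)
side scale 21637 z [0.0303 0.0627 0.0652]
  circ 0.6046 0.2106 0.1422 rect ((0.6030020713806152, 0.22740033268928528), (0.2733594477176666, 0.13185489177703857), 8.4549560546875)
yellow 13 ((0.5166736841201782, 0.036415133625268936), (0.03231092914938927, 0.03220975771546364), 15.997038841247559)
(163, 179.4) [0.5831 0.0899 0.06  ] [0.5897 0.0978 0.03  ]
(226, 164.1) [ 0.6126 -0.0137  0.06  ] [ 0.6201 -0.0092  0.03  ]
(133, 245) [0.4716 0.1322 0.06  ] [0.4746 0.1413 0.03  ]
(5, 252) [0.454  0.3394 0.06  ] [0.4566 0.3551 0.03  ]
(235, 305) [ 0.3784 -0.0333  0.01  ]
(310, 317) [ 0.3615 -0.1624  0.01  ]
(420, 160) [ 0.6435 -0.3503  0.01  ]
(361, 167) [ 0.6274 -0.2453  0.01  ]
```

```bash
python3 -m pendant '[{"jaw":1,"linear":[0,0,0],"twist":-5.13},{"jaw":1,"linear":[0,0,0],"twist":-5.13},{"jaw":1,"linear":[0,0,0],"twist":-5.13},{"jaw":1,"linear":[-2,-3,0],"twist":0},{"jaw":1,"linear":[-2,-3,0],"twist":0},{"jaw":1,"linear":[-2,-3,0],"twist":0},{"jaw":1,"linear":[-2,-3,0],"twist":0},{"jaw":1,"linear":[-2,-3,0],"twist":0},{"jaw":1,"linear":[-2,-3,0],"twist":0},{"jaw":1,"linear":[-2,-3,0],"twist":0},{"jaw":1,"linear":[-2,-3,0],"twist":0},{"jaw":1,"linear":[-2,-3,0],"twist":0}]'; python3 -c "
from h import *
mv([.5225,.036,.12])"
```

```text
time: 1.1
position: [0.3463, 0.3309, 0.2092]
tool_rot: [-0.0, 1.0, -0.0, -0.0]
ft_force: [0.7, 0.2, 0.7]
grip_width: 0.0868
grip_force: 0.0
tool x,y axes [-1. -0.  0.] [-0.  1. -0.]
shift cm [-17.63 -29.48   8.92]
```

```bash
python3 -m pendant '[{"jaw":1,"linear":[-1.7,-3,0],"twist":0},{"jaw":1,"linear":[-1.7,-3,0],"twist":0},{"jaw":1,"linear":[-1.7,-3,0],"twist":0},{"jaw":1,"linear":[-1.7,-3,0],"twist":0},{"jaw":1,"linear":[-1.8,-3,0],"twist":0},{"jaw":1,"linear":[-1.8,-3,0],"twist":0},{"jaw":1,"linear":[-1.8,-3,1],"twist":0},{"jaw":1,"linear":[-1.8,-3,2],"twist":0},{"jaw":1,"linear":[-1.8,-3,2],"twist":0},{"jaw":1,"linear":[-1.8,-2.4,2],"twist":0},{"jaw":1,"linear":[0,0,1.9],"twist":0},{"jaw":1,"linear":[0,0,0],"twist":0}]'; python3 -c "
from h import *
mv([.5225,.036,.079])"
```

```text
time: 2.1
position: [0.5201, 0.037, 0.1168]
tool_rot: [0.002, 1.0, 0.001, -0.004]
ft_force: [-0.6, -0.4, 0.4]
grip_width: 0.0867
grip_force: 0.0
tool x,y axes [-1.     0.004  0.007] [0.004 1.    0.001]
shift cm [-0.27 -0.11  3.78]
```

```bash
python3 -m pendant '[{"jaw":1,"linear":[-0.1,0,1.5],"twist":0},{"jaw":1,"linear":[0,0,1.3],"twist":0},{"jaw":1,"linear":[0,0,0.8],"twist":0},{"jaw":1,"linear":[0,0,0],"twist":0},{"jaw":1,"linear":[0,0,0],"twist":0}]'; python3 -c "
from h import *
mv([.5225,.036,.080])"
```

```text
time: 2.52
position: [0.5224, 0.0391, 0.0847]
tool_rot: [-0.0, 1.0, 0.0, -0.0]
ft_force: [0.9, -0.6, 0.3]
grip_width: 0.0866
grip_force: 0.0
tool x,y axes [-1.    -0.001  0.001] [-0.001  1.     0.   ]
shift cm [-0.01 -0.31  0.47]
```

```bash
python3 -m pendant '[{"jaw":1,"linear":[0,-0.3,0.4],"twist":0},{"jaw":1,"linear":[0,0,0],"twist":0},{"jaw":0.5,"linear":[0,0,0],"twist":0},{"jaw":0.45,"linear":[0,0,0],"twist":0},{"jaw":0.4,"linear":[0,0,0],"twist":0},{"jaw":0.4,"linear":[0,0,0],"twist":0},{"jaw":0.4,"linear":[0,0,0],"twist":0},{"jaw":0.4,"linear":[0,0,0],"twist":0},{"jaw":0.4,"linear":[0,0,0],"twist":0}]' 25; python3 -c "
from h import *
mv([.41,.2,.080])"
```

```text
time: 3.27
position: [0.5229, 0.0355, 0.0804]
tool_rot: [0.0, 1.0, -0.0, 0.0]
ft_force: [-0.3, 0.7, 0.3]
grip_width: 0.0482
grip_force: 0.0
tool x,y axes [-1.  0. -0.] [ 0.  1. -0.]
shift cm [11.29 16.45  0.04]
```

```bash
python3 -m pendant '[{"jaw":0.4,"linear":[0,0,0],"twist":0},{"jaw":0.4,"linear":[0,0,0],"twist":0},{"jaw":0.4,"linear":[0,0,0],"twist":0}]' 25;python3 -m pendant '[{"jaw":0.4,"linear":[0,0,-0.5],"twist":0},{"jaw":0.4,"linear":[0,0,-1],"twist":0},{"jaw":0.4,"linear":[0,0,-1.5],"twist":0},{"jaw":0.4,"linear":[0,0,-2],"twist":0},{"jaw":0.4,"linear":[0,0,0],"twist":0},{"jaw":0.4,"linear":[0,0,0],"twist":0}]'
```

```text
time: 3.52
position: [0.5228, 0.0355, 0.0803]
tool_rot: [0.0, 1.0, -0.0, -0.0]
ft_force: [-0.3, 0.4, -0.0]
grip_width: 0.0362
grip_force: 0.0
time: 4.02
position: [0.524, 0.0353, 0.132]
tool_rot: [0.0, 1.0, -0.0, 0.002]
ft_force: [0.9, -0.2, -0.2]
grip_width: 0.0348
grip_force: 0.0
```

Run:
```python
from h import *
c=grab('side','side1'); t=grab('top','top1')
def crop(c,x,y,w,h): return cv2.resize(c['color'][y:y+h,x:x+w],(400,300),interpolation=cv2.INTER_CUBIC)
cv2.imwrite('pics/crop1.png',np.hstack([crop(c,220,220,200,150),crop(t,120,130,160,120)]))
```

```text
(no output)
```

View pics/crop1.png

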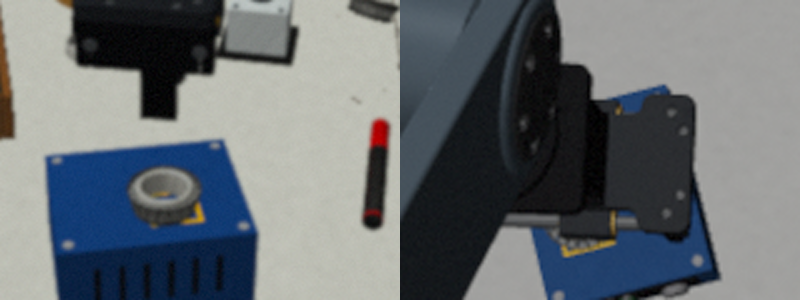

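The side crop shows the bearing undisturbed on the box (crop (165,195) → pixel (302,317)). The fingertip's lower end is at crop (158,118), pixel (299,279). I'll compare that with where the fingertip should project.

Run:
```python
from h import *
c=ld('side1');t=ld('top1'); o=robot.get_obs(); print(o['position'],o['q'],o['grip_width'])
p=np.array(o['position']); print('tip proj',proj(c,p-[0,0,.017]),'tcp',proj(c,p),'top', proj(t,p))
P=cloud(c)
print('tip pts',px(c,299,276).round(3),px(c,299,265).round(3),px(c,303,270).round(3))
q=P[(P[...,2]>.073)&(P[...,2]<.085)&(abs(P[...,0]-.54)<.1)&(abs(P[...,1])<.1)]; print('bearing',cv2.minEnclosingCircle(q[:,:2].astype(np.float32)),len(q))
f=P[(abs(P[...,0]-.524)<.03)&(abs(P[...,1]-.035)<.06)&(P[...,2]>.09)&(P[...,2]<.17)]; print('finger pts min/max',f.min(0).round(3),f.max(0).round(3), np.percentile(f[:,2],[1,5]).round(3))
```

```text
[0.5224992  0.03552109 0.13038662] [-1.45699960e-01  5.06633101e-01  1.76274998e+00  1.54674268e-05
  8.72448133e-01 -1.71624897e+00] 0.03499017186115865
tip proj (np.float64(301.9943472035614), np.float64(289.84049371119187)) tcp (np.float64(302.05235210854005), np.float64(278.7208795421228)) top (np.float64(184.68025982755557), np.float64(208.86776654709473))
tip pts [0.523 0.062 0.151] [0.523 0.062 0.167] [0.518 0.061 0.16 ]
bearing ((0.5225877165794373, 0.03597758710384369), 0.02577303722500801) 467
finger pts min/max [0.512 0.011 0.144] [0.533 0.064 0.17 ] [0.145 0.146]
```

Run:
```python
from h import *
print(robot.nose_length,[a for a in dir(robot) if a[0]!='_'])
c=ld('side1'); 
print(proj(c,[.5225,.062,.113]),proj(c,[.5225,.062,.145]),proj(c,[.5225,.053,.113]),proj(c,[.5225,.053,.12]))
print(c['depth'][262:304:2,300].round(3))
cv2.imwrite('pics/crop2.png',cv2.resize(c['color'][225:315,240:360],(800,600),interpolation=cv2.INTER_CUBIC))
```

```text
0.017 ['Unreachable', 'get_obs', 'hand_in', 'nose_length']
(np.float64(299.3584682507855), np.float64(301.9907245826197)) (np.float64(299.4123198749729), np.float64(280.3993536242502)) (np.float64(300.27337062985833), np.float64(297.8571510255837)) (np.float64(300.2892543975834), np.float64(293.24946740888186))
[0.659 0.663 0.663 0.668 0.668 0.669 0.67  0.672 0.675 0.939 0.936 0.93
 0.927 0.92  0.916 0.911 0.799 0.793 0.788 0.786 0.78 ]
```

View pics/crop2.png

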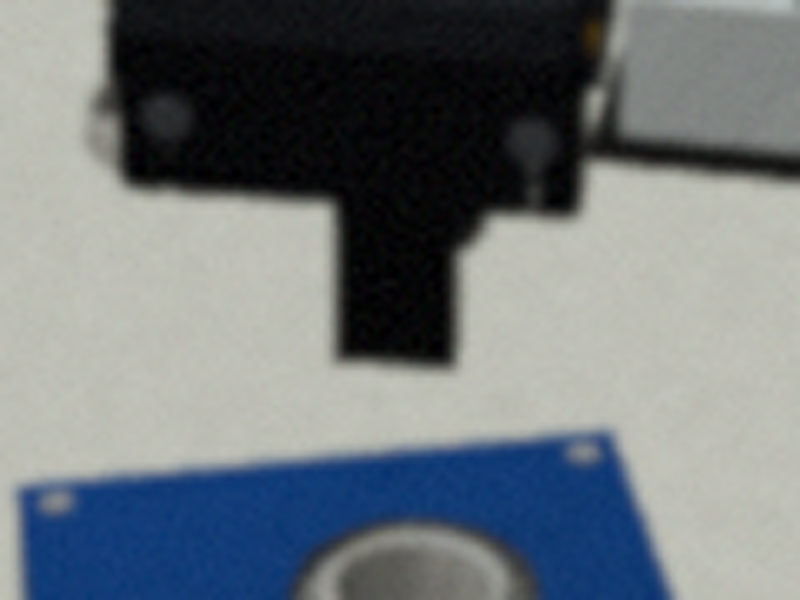

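The fingertip's lower edge is at crop (395,360), pixel (299,279), so it is about 15 mm above the reported TCP instead of 17 mm below. I therefore can't trust the reported height against the fingers. I'll descend in stages and measure the tip by camera each time.

```bash
cat >> h.py <<'E'
def tip(name):
    """camera-measured lowest dark finger points (near finger, side camera) vs reported TCP"""
    c=grab('side',name); o=robot.get_obs(); p=np.array(o['position']); P=cloud(c); I=c['color'].max(-1)
    m=(abs(P[...,0]-p[0])<.006)&(P[...,1]>p[1]+.005)&(P[...,1]<p[1]+.075)&(P[...,2]>p[2]-.03)&(P[...,2]<p[2]+.05)&(I<60)
    f=P[m]; print('tip z',np.percentile(f[:,2],[0,2,5]).round(4) if len(f) else None,len(f),'y',np.median(f[:,1]).round(4) if len(f) else None,'tcp',p.round(4))
    m=(abs(P[...,0]-p[0])<.03)&(P[...,1]>p[1]+.005)&(P[...,1]<p[1]+.075)&(P[...,2]>p[2]+.018)&(P[...,2]<p[2]+.032)&(I<60)
    f=P[m]; print('finger x range',f[:,0].min().round(4),f[:,0].max().round(4)) if len(f) else 0
E
python3 -m pendant '[{"jaw":1,"linear":[0,0,0],"twist":0},{"jaw":1,"linear":[0,0,0],"twist":0},{"jaw":1,"linear":[0,0,0],"twist":0},{"jaw":1,"linear":[0,0,0],"twist":0},{"jaw":1,"linear":[0,0,0],"twist":0},{"jaw":1,"linear":[0,0,1],"twist":0},{"jaw":1,"linear":[0,0,2],"twist":0},{"jaw":1,"linear":[0,0,1.9],"twist":0},{"jaw":1,"linear":[0,0,0],"twist":0},{"jaw":1,"linear":[0,0,0],"twist":0}]'; python3 -c "
from h import *
tip('side2')"
```

```text
time: 4.95
position: [0.5217, 0.0356, 0.0801]
tool_rot: [0.0, 1.0, 0.0, -0.002]
ft_force: [0.9, -0.3, -0.3]
grip_width: 0.0854
grip_force: 0.0
tip z [0.0615 0.0631 0.0657] 263 y 0.0871 tcp [0.5227 0.0355 0.081 ]
finger x range 0.51 0.5309
```

Run:
```python
from h import *
c=ld('side2');P=cloud(c);p=np.array([.5225,.0355,.0805])
I=c['color'].max(-1)
m=(abs(P[...,0]-.5225)<.006)&(P[...,1]>.075)&(P[...,1]<.11)&(P[...,2]>.05)&(P[...,2]<.13)&(I<60)
f=P[m]; print(len(f),np.sort(f[:,2])[:12].round(4),np.median(f[:,1]))
print(proj(c,[.5225,.09,.0635]),proj(c,[.5225,.09,.096]))
cv2.imwrite('pics/crop3.png',cv2.resize(c['color'][240:360,220:380],(800,600),interpolation=cv2.INTER_CUBIC))
```

```text
224 [0.0924 0.0929 0.0933 0.0941 0.0941 0.0942 0.0945 0.0945 0.0947 0.0948
 0.0949 0.0953] 0.08722471029431256
(np.float64(296.39522939981106), np.float64(347.69573296439216)) (np.float64(296.3811386490807), np.float64(326.7991039542971))
```

View pics/crop3.png

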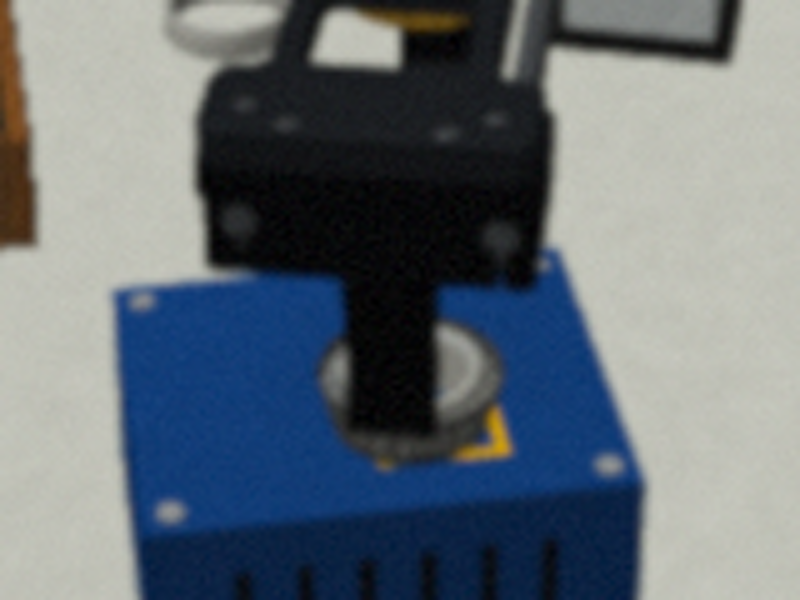

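The near fingertip's lower edge is at crop (390,430), pixel (298,326), so z ≈ 0.095 at a reported TCP of 0.0805. The 32 mm height offset is the same as before. I'll correct for it and go down in steps.

```bash
sed -i 's/p\[1\]+.005)&/p[1]+.040)\&/; ' h.py; python3 -m pendant '[{"jaw":1,"linear":[0,0,1],"twist":0},{"jaw":1,"linear":[0,0,0.8],"twist":0},{"jaw":1,"linear":[0,0,0.6],"twist":0},{"jaw":1,"linear":[0,0,0],"twist":0},{"jaw":1,"linear":[0,0,0],"twist":0}]'; python3 -c "
from h import *
tip('side3')"
```

```text
time: 5.42
position: [0.5225, 0.0355, 0.057]
tool_rot: [0.0, 1.0, 0.0, -0.0]
ft_force: [0.4, 0.4, 1.0]
grip_width: 0.0869
grip_force: 0.0
tip z [0.0276 0.0321 0.0407] 236 y 0.0878 tcp [0.5228 0.0355 0.0573]
finger x range 0.5109 0.5322
```

```bash
python3 -m pendant '[{"jaw":1,"linear":[0,0,0.4],"twist":0},{"jaw":1,"linear":[0,0,0.4],"twist":0},{"jaw":1,"linear":[0,0,0],"twist":0},{"jaw":1,"linear":[0,0,0],"twist":0}]'
python3 - <<'E'
from h import *
c=grab('side','side4');P=cloud(c);I=c['color'].max(-1)
for y0 in (.075,.082):
  m=(abs(P[...,0]-.5225)<.006)&(P[...,1]>y0)&(P[...,1]<.11)&(P[...,2]>.04)&(P[...,2]<.13)&(I<60)
  z=np.sort(P[m][:,2]); print(len(z),z[:25].round(4))
cv2.imwrite('pics/crop4.png',cv2.resize(c['color'][270:360,240:360],(800,600),interpolation=cv2.INTER_CUBIC))
E
```

```text
time: 5.8
position: [0.5226, 0.0355, 0.0491]
tool_rot: [0.0, 1.0, 0.0, -0.0]
ft_force: [0.1, -0.8, -0.1]
grip_width: 0.0871
grip_force: 0.0
282 [0.041  0.042  0.042  0.0435 0.0449 0.046  0.0518 0.0531 0.0613 0.0619
 0.0626 0.0632 0.0633 0.0634 0.0635 0.0637 0.064  0.0644 0.0646 0.0647
 0.0647 0.0649 0.0651 0.0651 0.0652]
274 [0.0613 0.0619 0.0626 0.0632 0.0633 0.0634 0.0635 0.0637 0.064  0.0644
 0.0646 0.0647 0.0647 0.0649 0.0651 0.0651 0.0652 0.0653 0.0656 0.0657
 0.0661 0.0664 0.0664 0.0667 0.0668]
```

View pics/crop4.png

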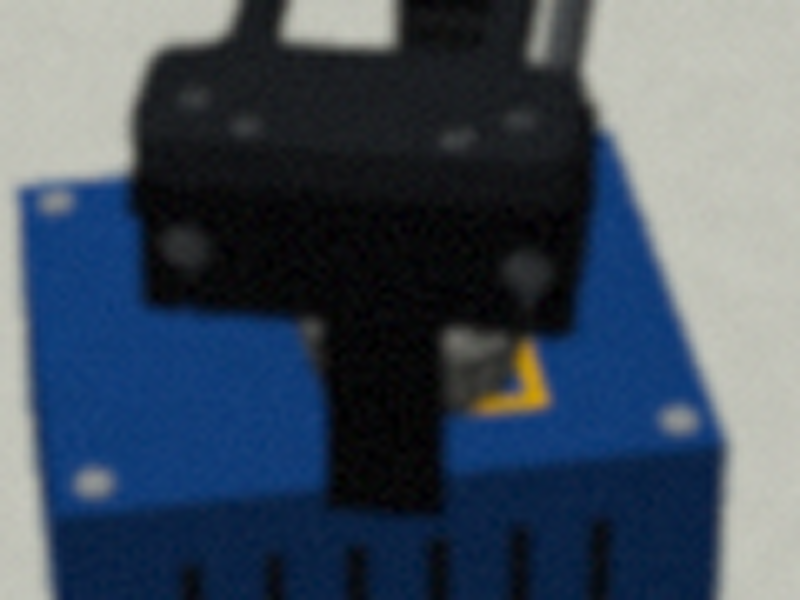

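The near finger (tip at crop (385,508), z ≈ 0.063) now straddles the bearing at crop (480,370), just above the box top. Closing.

```bash
python3 -m pendant '[{"jaw":0.4,"linear":[0,0,0],"twist":0},{"jaw":0.4,"linear":[0,0,0],"twist":0},{"jaw":0.4,"linear":[0,0,0],"twist":0},{"jaw":0.4,"linear":[0,0,0],"twist":0},{"jaw":0.4,"linear":[0,0,0],"twist":0},{"jaw":0.4,"linear":[0,0,0],"twist":0},{"jaw":0.4,"linear":[0,0,0],"twist":0},{"jaw":0.4,"linear":[0,0,0],"twist":0}]' 25
```

```text
time: 6.52
position: [0.5229, 0.0355, 0.0494]
tool_rot: [0.0, 1.0, 0.0, 0.0]
ft_force: [0.1, 0.5, 0.5]
grip_width: 0.047
grip_force: 25.0
```

```bash
python3 -m pendant '[{"jaw":0.4,"linear":[0,0,-0.5],"twist":0},{"jaw":0.4,"linear":[0,0,-1.5],"twist":0},{"jaw":0.4,"linear":[0,0,-2],"twist":0},{"jaw":0.4,"linear":[0,0,-1],"twist":0},{"jaw":0.4,"linear":[1.5,2.1,0],"twist":0},{"jaw":0.4,"linear":[1.8,2.6,0],"twist":0},{"jaw":0.4,"linear":[1.8,2.7,0],"twist":0},{"jaw":0.4,"linear":[1.8,2.7,0],"twist":0},{"jaw":0.4,"linear":[1.8,2.7,0],"twist":0},{"jaw":0.4,"linear":[1.6,2.2,0],"twist":0},{"jaw":0.4,"linear":[1,1.5,0],"twist":0},{"jaw":0.4,"linear":[0,0,0],"twist":0}]'; python3 -c "
from h import *
mv([.41,.20,-.006])"
```

```text
time: 7.52
position: [0.4064, 0.2025, 0.0994]
tool_rot: [-0.002, 1.0, 0.0, -0.002]
ft_force: [-0.4, -1.0, -0.8]
grip_width: 0.0471
grip_force: 25.0
tool x,y axes [-1.    -0.004  0.003] [-0.004  1.     0.   ]
shift cm [-0.39 -0.25 10.54]
```

```bash
python3 -m pendant '[{"jaw":0.4,"linear":[-0.1,0,1],"twist":0},{"jaw":0.4,"linear":[0,0,2],"twist":0},{"jaw":0.4,"linear":[0,0,2],"twist":0},{"jaw":0.4,"linear":[0,0,2],"twist":0},{"jaw":0.4,"linear":[0,0,1.5],"twist":0},{"jaw":0.4,"linear":[0,0,1],"twist":0},{"jaw":0.4,"linear":[0,0,0.5],"twist":0},{"jaw":0.4,"linear":[0,0,0],"twist":0},{"jaw":0.4,"linear":[0,0,0],"twist":0}]'
python3 - <<'E'
from h import *
mv([.41,.2,-.0106])
c=grab('side','side5');P=cloud(c);I=c['color'].max(-1)
m=(abs(P[...,0]-.41)<.035)&(abs(P[...,1]-.2)<.05)
print(m.sum())
cv2.imwrite('pics/crop5.png',cv2.resize(c['color'][300:480,260:500],(800,600),interpolation=cv2.INTER_CUBIC))
E
```

```text
time: 8.27
position: [0.4115, 0.2002, -0.0006]
tool_rot: [0.0, 1.0, 0.0, 0.0]
ft_force: [-0.5, -0.1, -0.4]
grip_width: 0.0467
grip_force: 25.0
tool x,y axes [-1.     0.001 -0.   ] [0.001 1.    0.   ]
shift cm [ 0.15 -0.02  1.  ]
22218
```

View pics/crop5.png

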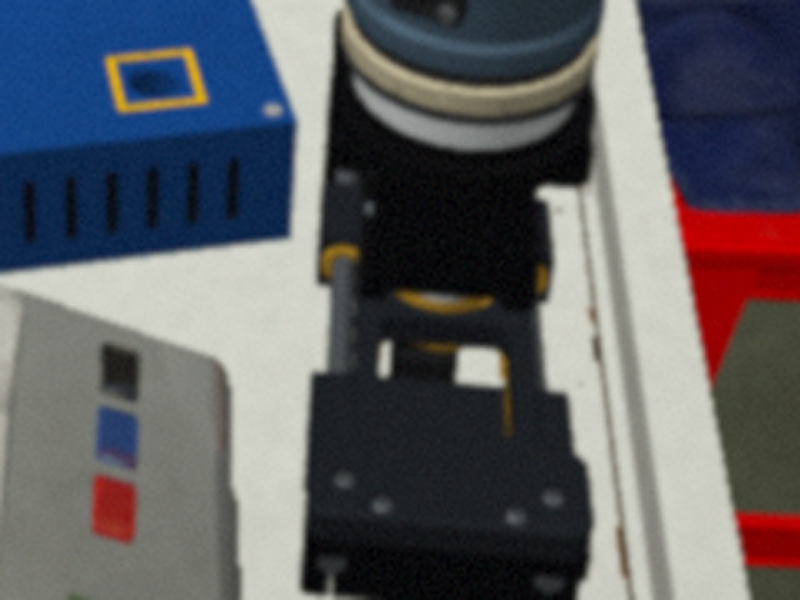

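The box top is clear, with the yellow outline centred at crop (156,80), pixel (307,324). The gripper clears the scale. The bearing should be about 10 mm above the table, so I'll lower it gently.

```bash
python3 -m pendant '[{"jaw":0.4,"linear":[0,0,0.4],"twist":0},{"jaw":0.4,"linear":[0,0,0.2],"twist":0},{"jaw":0.4,"linear":[0,0,0.1],"twist":0},{"jaw":0.4,"linear":[0,0,0.1],"twist":0},{"jaw":0.4,"linear":[0,0,0],"twist":0},{"jaw":0.4,"linear":[0,0,0],"twist":0}]'; python3 -m pendant '[{"jaw":0.4,"linear":[0,0,0.1],"twist":0},{"jaw":0.4,"linear":[0,0,0],"twist":0}]';python3 -m pendant '[{"jaw":0.4,"linear":[0,0,0.1],"twist":0},{"jaw":0.4,"linear":[0,0,0],"twist":0}]'
```

```text
time: 8.82
position: [0.4109, 0.2005, -0.0086]
tool_rot: [0.0, 1.0, 0.0, 0.0]
ft_force: [0.7, -1.4, -2.4]
grip_width: 0.0469
grip_force: 25.0
time: 8.98
position: [0.4108, 0.2005, -0.0097]
tool_rot: [0.0, 1.0, -0.0, -0.0]
ft_force: [0.2, -0.1, -0.9]
grip_width: 0.0463
grip_force: 25.0
time: 9.15
position: [0.4109, 0.2005, -0.0106]
tool_rot: [0.0, 1.0, 0.0, 0.0]
ft_force: [-0.4, -0.7, -0.7]
grip_width: 0.0468
grip_force: 25.0
```

```bash
python3 -m pendant '[{"jaw":0.4,"linear":[0,0,0.1],"twist":0},{"jaw":0.4,"linear":[0,0,0],"twist":0}]';python3 -m pendant '[{"jaw":0.4,"linear":[0,0,0.05],"twist":0},{"jaw":0.4,"linear":[0,0,0],"twist":0}]'
```

```text
time: 9.32
position: [0.411, 0.2005, -0.0108]
tool_rot: [0.0, 1.0, 0.0, 0.0]
ft_force: [-1.7, -0.3, 8.4]
grip_width: 0.0463
grip_force: 25.0
time: 9.48
position: [0.411, 0.2005, -0.0108]
tool_rot: [0.0, 1.0, 0.0, 0.001]
ft_force: [0.1, -1.0, 12.8]
grip_width: 0.047
grip_force: 25.0
```

```bash
python3 -m pendant '[{"jaw":0.4,"linear":[0,0,-0.05],"twist":0},{"jaw":0.56,"linear":[0,0,0],"twist":0},{"jaw":0.65,"linear":[0,0,0],"twist":0},{"jaw":0.8,"linear":[0,0,0],"twist":0},{"jaw":0.9,"linear":[0,0,0],"twist":0},{"jaw":0.9,"linear":[0,0,0],"twist":0},{"jaw":0.9,"linear":[0,0,0],"twist":0},{"jaw":0.9,"linear":[0,0,0],"twist":0}]';python3 -m pendant '[{"jaw":0.9,"linear":[0,0,-1],"twist":0},{"jaw":0.9,"linear":[0,0,-2.5],"twist":0},{"jaw":0.9,"linear":[0,0,-3],"twist":0},{"jaw":0.9,"linear":[0,0,-3],"twist":0},{"jaw":0.9,"linear":[0,0,-3],"twist":0},{"jaw":0.9,"linear":[0,0,-3],"twist":0},{"jaw":0.9,"linear":[0,0,-2],"twist":0},{"jaw":0.9,"linear":[0,0,0],"twist":0}]'; python3 -c "
from h import *
mv([.473,-.302,.16])"
```

```text
time: 10.15
position: [0.4108, 0.2005, -0.0118]
tool_rot: [0.0, 1.0, -0.0, -0.0]
ft_force: [-0.3, 0.1, 0.2]
grip_width: 0.0763
grip_force: 0.0
time: 10.82
position: [0.4134, 0.2012, 0.1679]
tool_rot: [-0.0, 1.0, 0.001, 0.005]
ft_force: [0.8, -0.3, 0.6]
grip_width: 0.0781
grip_force: 0.0
tool x,y axes [-1.    -0.    -0.009] [-0.     1.     0.002]
shift cm [ -5.94 -50.32   0.74]
```

```bash
python3 -m pendant '[{"jaw":0.9,"linear":[-0.3,-2,0],"twist":0},{"jaw":0.9,"linear":[-0.4,-3.5,0],"twist":0},{"jaw":0.9,"linear":[-0.4,-3.5,0],"twist":0},{"jaw":0.9,"linear":[-0.4,-3.5,0],"twist":0},{"jaw":0.9,"linear":[-0.4,-3.5,0],"twist":0},{"jaw":0.9,"linear":[-0.4,-3.5,0],"twist":0},{"jaw":0.9,"linear":[-0.4,-3.5,0],"twist":0},{"jaw":0.9,"linear":[-0.4,-3.5,0],"twist":0},{"jaw":0.9,"linear":[-0.4,-3.5,0],"twist":0},{"jaw":0.9,"linear":[-0.4,-3.5,0],"twist":0},{"jaw":0.9,"linear":[-0.4,-3.5,0],"twist":0},{"jaw":0.9,"linear":[-0.4,-3.5,0],"twist":0}]';python3 -m pendant '[{"jaw":0.9,"linear":[-0.4,-3.3,0],"twist":0},{"jaw":0.9,"linear":[-0.4,-3.3,0],"twist":0},{"jaw":0.9,"linear":[-0.4,-2.8,0],"twist":0},{"jaw":0.9,"linear":[0,0,0],"twist":0},{"jaw":0.9,"linear":[0,0,0],"twist":0},{"jaw":0.9,"linear":[0,0,0],"twist":0}]'
python3 - <<'E'
from h import *
mv([.473,-.302,.056])
t=grab('top','top6');s=grab('side','side6')
def crop(c,x,y,w,h): return cv2.resize(c['color'][y:y+h,x:x+w],(400,300),interpolation=cv2.INTER_CUBIC)
# bearing
P=cloud(t);m=(abs(P[...,0]-.411)<.05)&(abs(P[...,1]-.2)<.05)&(P[...,2]>.012)&(P[...,2]<.03);q=P[m]
print('bearing',cv2.minEnclosingCircle(q[:,:2].astype(np.float32)),np.percentile(q[:,2],[5,50,95]))
I=t['color'].astype(int)
for c,zz in ((t,.06),(s,.06)):
    I=c['color'].astype(int); W=cloud(c); m=(I[...,2]>140)&(I[...,1]>90)&(I[...,0]<90)&(abs(W[...,0]-.523)<.035)&(abs(W[...,1]-.036)<.035)
    v,u=np.nonzero(m); q=np.array([px(c,a,b,zz)[:2] for a,b in zip(u,v)],np.float32); print('yellow',len(q),cv2.minAreaRect(q))
cv2.imwrite('pics/crop6.png',np.vstack([np.hstack([crop(t,80,180,160,120),crop(t,360,180,160,120)]),np.hstack([crop(s,260,290,100,75),crop(s,280,120,160,120)])]))
E
```

```text
time: 11.82
position: [0.4568, -0.2057, 0.1627]
tool_rot: [0.0, 1.0, 0.001, -0.001]
ft_force: [0.7, 0.1, 0.0]
grip_width: 0.0784
grip_force: 0.0
time: 12.32
position: [0.4686, -0.2971, 0.1624]
tool_rot: [0.0, 1.0, 0.001, -0.001]
ft_force: [-0.1, 0.6, -0.4]
grip_width: 0.0786
grip_force: 0.0
tool x,y axes [-1.     0.001  0.002] [0.001 1.    0.003]
shift cm [-0.46 -0.51 10.64]
bearing ((0.41541218757629395, 0.1945098638534546), 0.02394823171198368) [0.0127314  0.01623975 0.02047266]
yellow 117 ((0.5167524218559265, 0.036095429211854935), (0.03394852951169014, 0.034544698894023895), 16.09794044494629)
yellow 98 ((0.5165200233459473, 0.035461556166410446), (0.03493603691458702, 0.03353976458311081), 15.685834884643555)
```

View pics/crop6.png

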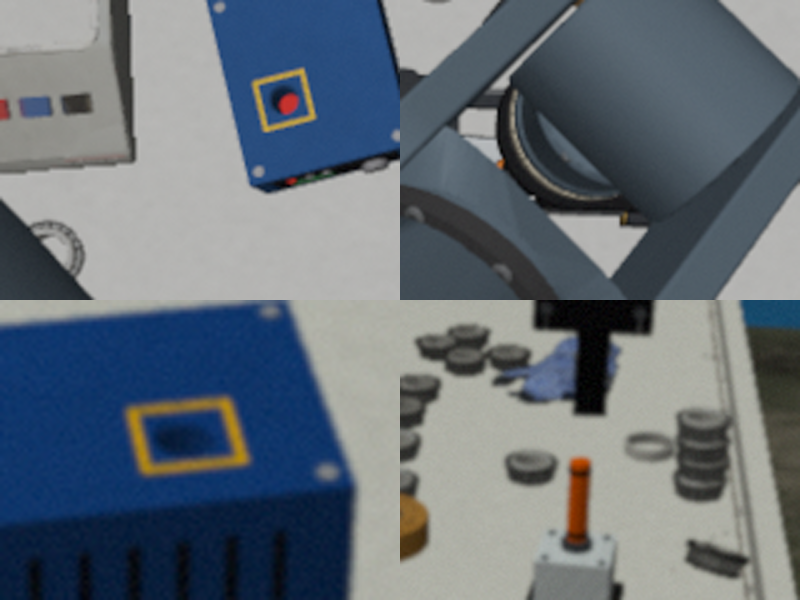

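The bearing lies flat on the table (top crop (50,250)). The aperture is open, with its outline centre at (0.5166, 0.0358) from both cameras. The gripper is above the pin and about 5 mm off, so I'll centre it and go down.

```bash
python3 -m pendant '[{"jaw":0.9,"linear":[-0.45,-0.5,0],"twist":0},{"jaw":0.9,"linear":[0,0,1.5],"twist":0},{"jaw":0.9,"linear":[0,0,2.5],"twist":0},{"jaw":0.9,"linear":[0,0,2.5],"twist":0},{"jaw":0.9,"linear":[0,0,2],"twist":0},{"jaw":0.9,"linear":[0,0,1],"twist":0},{"jaw":0.9,"linear":[0,0,0],"twist":0},{"jaw":0.9,"linear":[0,0,0],"twist":0}]';python3 - <<'E'
from h import *
mv([.473,-.302,.057])
c=grab('side','side7')
cv2.imwrite('pics/crop7.png',cv2.resize(c['color'][150:255,280:420],(800,600),interpolation=cv2.INTER_CUBIC))
E
```

```text
time: 13.08
position: [0.4746, -0.3032, 0.0684]
tool_rot: [-0.0, 1.0, 0.0, -0.0]
ft_force: [-0.5, -1.1, 1.3]
grip_width: 0.0781
grip_force: 0.0
tool x,y axes [-1.    -0.001  0.   ] [-0.001  1.     0.   ]
shift cm [0.16 0.12 1.14]
```

View pics/crop7.png

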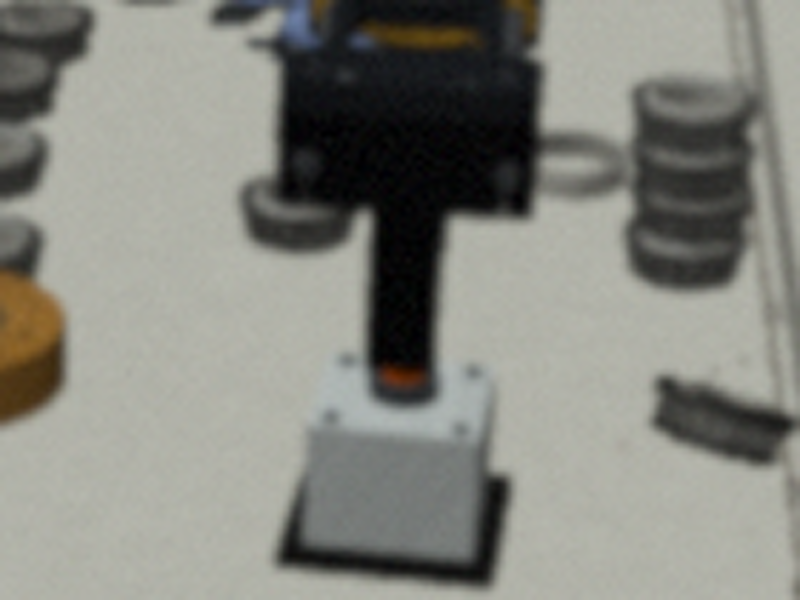

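The near finger covers the pin handle, with only its orange base showing at crop (403,378), so x is aligned. I'll lower 11 mm and grip.

```bash
python3 -m pendant '[{"jaw":0.9,"linear":[0.15,0.1,0.6],"twist":0},{"jaw":0.9,"linear":[0,0,0.5],"twist":0},{"jaw":0.9,"linear":[0,0,0],"twist":0},{"jaw":0.05,"linear":[0,0,0],"twist":0},{"jaw":0.05,"linear":[0,0,0],"twist":0},{"jaw":0.05,"linear":[0,0,0],"twist":0},{"jaw":0.05,"linear":[0,0,0],"twist":0},{"jaw":0.05,"linear":[0,0,0],"twist":0},{"jaw":0.05,"linear":[0,0,0],"twist":0},{"jaw":0.05,"linear":[0,0,0],"twist":0},{"jaw":0.05,"linear":[0,0,0],"twist":0},{"jaw":0.05,"linear":[0,0,0],"twist":0}]' 40;python3 -m pendant '[{"jaw":0.05,"linear":[0,0,0],"twist":0},{"jaw":0.05,"linear":[0,0,0],"twist":0},{"jaw":0.05,"linear":[0,0,0],"twist":0}]'
```

```text
time: 14.13
position: [0.4728, -0.3025, 0.0574]
tool_rot: [0.0, 1.0, -0.0, 0.0]
ft_force: [0.1, -0.2, -0.1]
grip_width: 0.0265
grip_force: 0.0
time: 14.38
position: [0.4728, -0.3025, 0.0573]
tool_rot: [0.0, 1.0, -0.0, -0.0]
ft_force: [-0.3, -0.3, -0.3]
grip_width: 0.0151
grip_force: 40.0
```

```bash
python3 -m pendant '[{"jaw":0.05,"linear":[0,0,-0.5],"twist":0},{"jaw":0.05,"linear":[0,0,-1],"twist":0},{"jaw":0.05,"linear":[0,0,-2],"twist":0},{"jaw":0.05,"linear":[0,0,-2],"twist":0},{"jaw":0.05,"linear":[0,0,-2],"twist":0},{"jaw":0.05,"linear":[0,0,-1.5],"twist":0},{"jaw":0.05,"linear":[0,0,-1],"twist":0},{"jaw":0.05,"linear":[-0.3,1,0],"twist":0},{"jaw":0.05,"linear":[-0.4,2,0],"twist":0},{"jaw":0.05,"linear":[-0.4,3,0],"twist":0},{"jaw":0.05,"linear":[-0.4,3,0],"twist":0},{"jaw":0.05,"linear":[-0.4,3,0],"twist":0}]';python3 -m pendant '[{"jaw":0.05,"linear":[-0.4,3,0],"twist":0},{"jaw":0.05,"linear":[-0.4,3,0],"twist":0},{"jaw":0.05,"linear":[-0.4,3,0],"twist":0},{"jaw":0.05,"linear":[-0.4,3,0],"twist":0},{"jaw":0.05,"linear":[-0.4,3,0],"twist":0},{"jaw":0.05,"linear":[-0.3,2.5,0],"twist":0},{"jaw":0.05,"linear":[-0.2,2,0],"twist":0},{"jaw":0.05,"linear":[-0.1,1.3,0],"twist":0},{"jaw":0.05,"linear":[0,0.8,0],"twist":0},{"jaw":0.05,"linear":[0,0,0],"twist":0},{"jaw":0.05,"linear":[0,0,0],"twist":0}]'; python3 -c "
from h import *
mv([.5166,.0358,.130])"
```

```text
time: 15.38
position: [0.491, -0.1803, 0.1566]
tool_rot: [0.001, 1.0, 0.001, -0.001]
ft_force: [-0.5, 0.4, -0.7]
grip_width: 0.0151
grip_force: 40.0
time: 16.3
position: [0.5173, 0.0338, 0.1569]
tool_rot: [-0.0, 1.0, -0.0, -0.001]
ft_force: [-0.2, -0.9, 0.2]
grip_width: 0.0154
grip_force: 40.0
tool x,y axes [-1.    -0.001  0.001] [-0.001  1.    -0.   ]
shift cm [0.06 0.2  2.69]
```

```bash
python3 -m pendant '[{"jaw":0.05,"linear":[0.05,0.2,1],"twist":0},{"jaw":0.05,"linear":[0,0,1.5],"twist":0},{"jaw":0.05,"linear":[0,0,1],"twist":0},{"jaw":0.05,"linear":[0,0,0],"twist":0},{"jaw":0.05,"linear":[0,0,0],"twist":0},{"jaw":0.05,"linear":[0,0,0],"twist":0}]'
python3 - <<'E'
from h import *
mv([.5166,.0358,.121])
c=grab('side','side8');t=grab('top','top8')
p=robot.get_obs()['position']
print('expected tip px',proj(c,[p[0],p[1],p[2]-.0523]),'mouth',proj(c,[.5166,.0358,.06]))
cv2.imwrite('pics/crop8.png',cv2.resize(c['color'][265:340,260:360],(800,600),interpolation=cv2.INTER_CUBIC))
E
```

```text
time: 16.8
position: [0.5176, 0.035, 0.1223]
tool_rot: [0.001, 1.0, -0.0, 0.0]
ft_force: [0.6, 0.9, -0.2]
grip_width: 0.0154
grip_force: 40.0
tool x,y axes [-1.     0.001 -0.   ] [ 0.001  1.    -0.   ]
shift cm [0.1  0.08 0.13]
expected tip px (np.float64(305.3460481541056), np.float64(316.8650899394389)) mouth (np.float64(306.19533870752514), np.float64(323.6105641423046))
```

View pics/crop8.png

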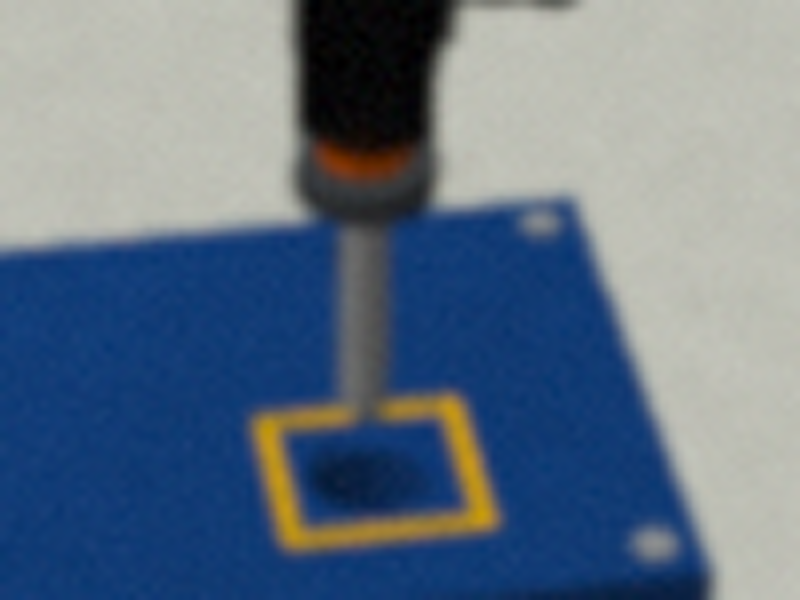

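The pin hangs straight. Its tip is at crop (366,418), pixel (305.7,317.2), within 0.5 px of prediction, and the mouth centre is at crop (369,478), pixel (306,324.7). I'll apply the 1 mm correction and insert.

```bash
python3 -m pendant '[{"jaw":0.05,"linear":[0.08,0.08,0],"twist":0},{"jaw":0.05,"linear":[0,0,0],"twist":0},{"jaw":0.05,"linear":[0,0,0.6],"twist":0},{"jaw":0.05,"linear":[0,0,0.6],"twist":0},{"jaw":0.05,"linear":[0,0,0.6],"twist":0},{"jaw":0.05,"linear":[0,0,0.5],"twist":0},{"jaw":0.05,"linear":[0,0,0],"twist":0},{"jaw":0.05,"linear":[0,0,0],"twist":0},{"jaw":0.05,"linear":[0,0,0],"twist":0}]'; python3 -c "
from h import *
mv([.5166,.0358,.0903])
import time
print(robot.get_obs()['ft_force'])"
```

```text
time: 17.65
position: [0.5165, 0.0363, 0.0992]
tool_rot: [0.0, 1.0, 0.0, -0.0]
ft_force: [0.8, 1.0, -0.3]
grip_width: 0.0153
grip_force: 40.0
tool x,y axes [-1.  0.  0.] [0. 1. 0.]
shift cm [-0.01 -0.05  0.89]
[ 0.75185594  0.96899785 -0.30344469]
```

Inside the well. Next I'll touch the button and watch the force.

```bash
python3 -m pendant '[{"jaw":0.05,"linear":[0,0,0.5],"twist":0},{"jaw":0.05,"linear":[0,0,0.2],"twist":0},{"jaw":0.05,"linear":[0,0,0],"twist":0},{"jaw":0.05,"linear":[0,0,0],"twist":0}]'; for i in 1 2; do python3 -m pendant '[{"jaw":0.05,"linear":[0,0,0.2],"twist":0},{"jaw":0.05,"linear":[0,0,0],"twist":0},{"jaw":0.05,"linear":[0,0,0],"twist":0}]' | egrep 'pos|ft|width'; done
```

```text
time: 17.98
position: [0.5164, 0.0363, 0.0922]
tool_rot: [0.0, 1.0, 0.0, -0.0]
ft_force: [0.0, -0.3, -1.2]
grip_width: 0.015
grip_force: 40.0
position: [0.5165, 0.0363, 0.0903]
ft_force: [-0.0, 0.2, -0.1]
grip_width: 0.0151
position: [0.5168, 0.0362, 0.0885]
ft_force: [-0.0, -0.1, 1.3]
grip_width: 0.0154
```

```bash
for i in 1 2; do python3 -m pendant '[{"jaw":0.05,"linear":[0,0,0.15],"twist":0},{"jaw":0.05,"linear":[0,0,0],"twist":0},{"jaw":0.05,"linear":[0,0,0],"twist":0}]' | egrep 'pos|ft|width'; done;  python3 -m pendant '[{"jaw":0.05,"linear":[0,0,0.1],"twist":0},{"jaw":0.05,"linear":[0,0,0],"twist":0},{"jaw":0.05,"linear":[0,0,0],"twist":0}]' | egrep 'pos|ft|width'
```

```text
position: [0.5168, 0.0362, 0.087]
ft_force: [-0.4, 0.6, 1.7]
grip_width: 0.0151
position: [0.5168, 0.0363, 0.0854]
ft_force: [0.5, 0.4, 3.4]
grip_width: 0.0148
position: [0.5168, 0.0363, 0.0844]
ft_force: [0.5, 0.3, 3.1]
grip_width: 0.0151
```

```bash
for i in 1 2 3; do python3 -m pendant '[{"jaw":0.05,"linear":[0,0,0.05],"twist":0},{"jaw":0.05,"linear":[0,0,0],"twist":0},{"jaw":0.05,"linear":[0,0,0],"twist":0}]' | egrep 'pos|ft'; done
```

```text
position: [0.5167, 0.0363, 0.0839]
ft_force: [0.3, 0.0, 3.4]
position: [0.5167, 0.0362, 0.0834]
ft_force: [0.1, -0.7, 4.3]
position: [0.5167, 0.0362, 0.0829]
ft_force: [0.8, -0.4, 4.5]
```

```bash
for i in 1 2; do python3 -m pendant '[{"jaw":0.05,"linear":[0,0,0.04],"twist":0},{"jaw":0.05,"linear":[0,0,0],"twist":0},{"jaw":0.05,"linear":[0,0,0],"twist":0}]' | egrep 'time|pos|ft|width'; done
```

```text
time: 20.23
position: [0.5168, 0.0363, 0.0828]
ft_force: [0.5, -0.2, 7.0]
grip_width: 0.0154
time: 20.48
position: [0.5168, 0.0363, 0.0827]
ft_force: [0.3, -0.6, 8.5]
grip_width: 0.0154
```

The position has stalled at 0.0828 while the force climbed past 4.8 N, so the button is on its stop. I'll check that it holds, then hand in.

```bash
python3 -m pendant '[{"jaw":0.05,"linear":[0,0,0],"twist":0},{"jaw":0.05,"linear":[0,0,0],"twist":0},{"jaw":0.05,"linear":[0,0,0],"twist":0},{"jaw":0.05,"linear":[0,0,0],"twist":0}]'
python3 - <<'E'
from h import *
c=grab('side','side9');P=cloud(c);m=(abs(P[...,0]-.411)<.05)&(abs(P[...,1]-.2)<.05)&(P[...,2]>.012)&(P[...,2]<.03);q=P[m]
print('bearing',len(q),cv2.minEnclosingCircle(q[:,:2].astype(np.float32)) if len(q) else 0,np.percentile(q[:,2],[5,50,95]))
o=robot.get_obs();print(o['ft_force'],o['grip_force'])
if 5.5<o['ft_force'][2]<20: print(robot.hand_in())
E
```

```text
time: 20.82
position: [0.5168, 0.0362, 0.0827]
tool_rot: [0.0, 1.0, -0.0, 0.0]
ft_force: [-0.6, -0.6, 8.8]
grip_width: 0.0149
grip_force: 40.0
bearing 923 ((0.40971460938453674, 0.20006531476974487), 0.025705810636281967) [0.01252037 0.01591257 0.01868466]
[ 0.67358518 -0.1968941   9.12560894] 39.99785884749144
the job is handed in; nothing more can be done
None
```

The job is handed in at about 21 s: the bearing lies flat on the table clear of the box, and the gripped pin is holding the button on its stop at about 9 N.

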